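Close up the nozzle case: inner flap down, then cover

ROBOT

A 6-joint arm with a two-finger parallel gripper is mounted at the origin on the work surface. World frame = base frame: x ahead of the robot, y to its left, z up, the work surface at z = 0. Lengths are in m, angles in rad, forces in N, time in s.
With the tool pointing down it reaches from about 0.225 to 0.875 m from the base axis. Payload 3.4 kg.
Tool frame: the origin (TCP) lies at the very end of the fingers, on their centre line; the grasp point (between the pads) lies behind it (grip_point_offset is the z of the grasp point in the tool frame, in m); z points along the fingers, y is the line along which they close (so a half turn about z gives the same grasp; the last joint's range is limited). The gripper opens to 85 mm and grips with 20 to 120 N. Pads are 22 mm wide; open, the fingers measure 114 mm over their backs; the gripper's body (76 mm by 85 mm) begins 54 mm behind the grasp point. The pads swing forward as they close: fully open they stand 13 mm farther back than shut.
Start: joints at [1.172, 0.276, 1.505, -0, 1.361, -0.121], TCP at [0.158, 0.553, 0.231] pointing down, gripper open.
Joint ranges: [-2.89, 2.89], [-0.75, 2.08], [0.22, 2.7], [-1.18, 4.32], [0.11, 2.71], [-2.7, 2.7]. Speed limits (rad/s): [2.57, 2.57, 3.14, 3.14, 3.14, 3.14].

INTERFACE

Orientations are given as a unit quaternion [w, x, y, z].
In Python, from rig import sense, grab_frame, job_done, grip_point_offset gives the robot as it stands. The module is installed in compiled form; this text tells all that it offers.
- The arm moves only by the tool servo_tool, never from a script. Its argument "increments" is a list of rows, each an object with "angular": the turn, a rotation vector about the world's x, y, z in degrees, a list of three; "dp": the shift along the world's x, y, z in mm, a list of three; "fingers": the opening, from 0 (shut) to 1 (fully open). In form: [{"angular": [rx, ry, rz], "dp": [x, y, z], "fingers": fingers}, ...]. A call has 1 to 5 rows; each row shifts and turns the commanded pose from where the row before left it; what a row does not reach is not made up. A row lasts 1/12 s, in which the tool goes at most 41.7 mm and 7.16 degrees, less where a joint would pass 70% of its speed; a pose out of reach is approached as far as the arm can. A call is refused whole if a number of a shift passes 41.7 or a number of a turn 7.16, either way. A call with a gripper value outside its range is refused whole. The fingers move at their own pace and stop on an object; "squeeze" is the grip in N (left out, the last holds). Time passes only in rows, so rows that do not move let the fingers close. It gives the time, the measured TCP pose, the force, the opening and the grip force at its end, in the units of the state.
- sense(): the state, without advancing time (a new reading comes with each control period).
- grab_frame(name): name is "side" or "top" or "wrist"; returns a dict with "frame" (384x512x3 uint8, red, green, blue), "fx", "fy", "cx", "cy" (pixels), "rvec" (rotation vector, rad) and "tvec" (3), from world to camera coordinates, as OpenCV has them; the wrist camera has in their place "mount" (4x4, takes a point from camera to tool coordinates, whose origin is the TCP and whose axes are the flange's). Camera axes: x right, y down, z forward; pixel columns grow to the right and rows downward; lengths in m; the calibration is good to about 2 mm. The wrist camera is an equidistant fisheye: a pixel r from the principal point sees the ray r / f radians off the axis. A picture is of the moment at which its call begins: read the wrist's pose just before it. There is no depth.
- job_done(): hands the job in; it is judged then, once.
The state is a dict: "time_s": time; "qpos": joint angles; "dq": joint speeds; "joint_torque": joint torques, N m; "position": TCP position; "ee_rot": TCP orientation; "force": force on the tool from outside, world axes, zero at the start; "ft_torque": the same for the moment, N m; "opening": finger opening in m; "gripper_force": force on a finger pad.
Only numpy, scipy, OpenCV 4.12 (cv2) and the standard library are available. Lean on these libraries where they do the work, as an engineer would, in place of code of your own. Each camera call takes 0.05 s, during which the arm holds its last target. There are 200 camera calls.

TASK

Close the piping-nozzle case: with the fingertips, first push the upright blue inner flap all the way down over the nozzles, and only then push the open white cover fully shut over it, without slamming it. Do not lift or shove the case, leave the bowl, jar and tub where they are, and finish clear of everything.

Things in the scene. Friction and masses are not known exactly. Their poses are not given: they have to be found in the camera images.
- case: Loose open steel box, 180 (x) x 260 (y) x 100 mm (z), walls 6 mm, about 3 kg, yawed up to 0.3 rad. Origin: centre of its underside; x points from its front to its far rim (away from the robot), y to its left end, z up. Left half (+y) holds nozzles, right half round cutters, all under 70 mm high. It carries flap and cover.
- flap (a joint): Angle (rad) of the blue inner flap. 0 = folded down level in the case on its stop (upper face then 90 mm above the worktop, 10 mm below the rim), 1.57 = upright, 1.75 = outer stop; starts at 1.35 to 1.6. It folds towards case -y when its outer (+y) face is pushed. Stiff hinge: stays where it is left; 1 to 2 N at its free edge moves it.
- flap_hinge (a point): Middle of the flap's hinge line, in the flap's mid-thickness: case frame (0, 118, 88) mm. The line runs along case x, just inside the left wall.
- flap_edge (a point): Middle of the flap's free edge, mid-thickness. The flap is a plate 160 mm along the hinge x 115 mm from hinge to free edge x 5 mm thick.
- cover (a joint): Angle (rad) of the white outer cover. 0 = shut on the rim, on its stop (outer face then 108.5 mm above the worktop), 1.57 = upright, 1.9 = open stop; starts at 1.5 to 1.7. It swings shut towards case -x when its outer face (looking away from the robot while open) is pushed. Stiff hinge: stays where it is left at any angle; 1 to 5 N near its free edge moves it.
- cover_hinge (a point): Middle of the cover's hinge line, in the plane of its inner face: case frame (90, 0, 100.5) mm. The line runs along case y on the far rim.
- cover_edge (a point): Middle of the cover's free edge, on its outer face. The cover is a plate 180 mm from hinge to free edge x 260 mm x 8 mm thick; a red tab 80 mm wide, of the same thickness, stands out 12 mm past the middle of the free edge.
- bowl: Bystander: loose steel mixing bowl, 170 mm across, 75 mm high, to the left of the case. Origin: centre of its underside.
- jar: Bystander: loose amber glass jar with a yellow cap, 56 mm across, 85 mm high, to the right of the case. Origin: centre of its underside.
- tub: Bystander: loose white plastic tub, 84 mm across, 65 mm high, to the right of the case. Origin: centre of its underside.

How it is judged:
On the way, in this order (a step that is already met when the one before it is completed fails the run):
1. the flap is folded down (within 0.12 rad of its stop) while the cover is still open (above 1.1 rad) (value of joint flap below 0.12 rad and value of joint cover above 1.1 rad), for 0.2 s.
2. the cover is shut (within 0.05 rad of its stop) over the folded flap (value of joint cover below 0.05 rad and value of joint flap below 0.12 rad), for 0.2 s.
At the end, for the whole second after the job is handed in: Flap folded down within 0.12 rad of its stop, cover shut within 0.05 rad of its stop, the case standing flat within 30 mm of where it stood, the bowl, jar and tub at rest within 30 mm of where they were, nothing moving (all of step 2 and distance of each of case, bowl, jar, tub from where it was at the start of the episode below 0.03 m and height (world z) of case below 0.006 m and angle between case's own z axis and vertical below 0.03 rad and linear speed of each of case, bowl, jar, tub below 0.02 m/s); the robot touches nothing.
It fails at once if the cover was swung down (below 1.1 rad) before the flap was folded (value of joint cover below 1.1 rad and value of joint flap above 0.25 rad).
It fails at once if the cover was slammed (shutting faster than 3 rad/s) (velocity of joint cover below -3 rad/s).
It fails at once if the case was lifted, tipped or shoved more than 30 mm (distance of case from where it was at the start of the episode above 0.03 m or height (world z) of case above 0.012 m or angle between case's own z axis and vertical above 0.08 rad).
It fails at once if a bystander was lifted, or moved more than 30 mm (distance of any of bowl, jar, tub from where it was at the start of the episode above 0.03 m or height (world z) of any of bowl, jar, tub above 0.02 m).
It also fails if it takes over 54 s, if anything falls off the work surface, if the arm or the gripper's body presses on something with over 40 N, if the wrist force passes 120 N, or if a joint passes its speed limit or range.

## Working session

There is one attempt and no reset: what is moved stays moved. The work goes in short steps, Python scripts to look and compute and a tool call to move; the robot and the scene stay as the last step left them, time stands still between calls to the robot, and variables do not carry over. Pictures are saved under pics/ and viewed, at most 10 in all, crops included, and the job is handed in when it is done.

Besides the shell and the picture viewer there is one more tool, called after "Call:" by a JSON object that holds its "name" and its "arguments", one argument or row to a line. servo_tool: Moves the arm, as the interface text tells. Its arguments: {"type":"object","properties":{"increments":{"type":"array","items":{"type":"object","properties":{"angular":{"type":"array","items":{"type":"number"}},"dp":{"type":"array","items":{"type":"number"}},"fingers":{"type":"number"}}}},"squeeze":{"type":"number"}},"required":["increments"]}

```bash
mkdir -p pics; python3 - <<'E'
from rig import *
import cv2,pickle
d={}
s=sense();print(s, grip_point_offset)
for n in("side","top"):
    f=grab_frame(n);d[n]=f;cv2.imwrite(f"pics/{n}0.png",f["frame"][:,:,::-1])
    print({k:v for k,v in f.items() if k!="frame"})
pickle.dump(d,open("f0.pkl","wb"))
E
```

```text
{'time_s': 0.0, 'qpos': array([ 1.17200633e+00,  2.76607080e-01,  1.50614760e+00,  1.11550946e-05,
        1.36064567e+00, -1.20992517e-01]), 'dq': array([-6.25358917e-05, -1.30333347e-03,  2.11100789e-03, -5.16065495e-04,
       -1.74665396e-04, -6.45493857e-04]), 'joint_torque': array([ 2.23410420e-04, -4.16808558e+01, -2.45795202e+01, -1.37092547e-04,
        1.14669045e-02,  7.90141115e-06]), 'position': array([0.1574828 , 0.55247842, 0.23042702]), 'ee_rot': array([-2.37537754e-04,  1.38453646e-01,  9.90368503e-01, -8.72094779e-04]), 'force': array([-0.08495443, -0.06772461,  0.02066456]), 'ft_torque': array([ 0.02859239, -0.02358459,  0.02271894]), 'gripper_force': 0.0, 'opening': 0.08544246011592982} -0.0187
{'fx': 378.54361358021185, 'fy': 378.54361358021185, 'cx': 253.64556377892123, 'cy': 193.60566465597745, 'rvec': array([ 2.39330743, -0.71314446,  0.26047829]), 'tvec': array([-0.46629058,  0.29621385,  0.76717338])}
{'fx': 431.92165817139016, 'fy': 431.92165817139016, 'cx': 250.5060321333398, 'cy': 190.26935737752504, 'rvec': array([ 2.19989738, -2.14425504,  0.03987595]), 'tvec': array([0.0208087 , 0.55886559, 1.15888723])}
```

View pics/side0.png

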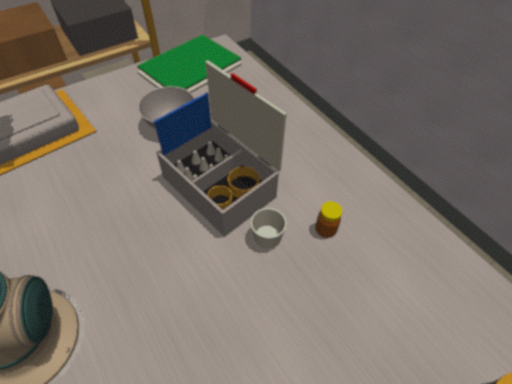

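View pics/top0.png

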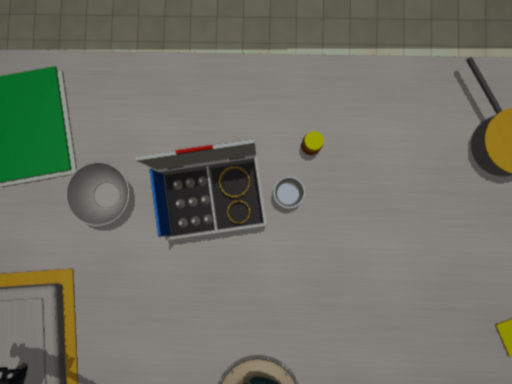

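The side view shows the case near (220,175): blue flap at (185,125), cover at (245,115) with its red tab at (243,83), tub at (268,225), jar at (329,218) and bowl at (165,105). In the top view up is +x and left is +y. The case is near (213,198), bowl (99,195), tub (288,193) and jar (313,142). I'll enlarge crops for the corners.

```bash
cat > h.py <<'E'
import numpy as np,cv2,pickle
from scipy.spatial.transform import Rotation as Rn
def ray(f,px):
    R=Rn.from_rotvec(f["rvec"]).as_matrix();c=-R.T@f["tvec"]
    d=R.T@np.array([(px[0]-f["cx"])/f["fx"],(px[1]-f["cy"])/f["fy"],1]);return c,d/np.linalg.norm(d)
def plane(f,px,z):
    c,d=ray(f,px);return c+d*(z-c[2])/d[2]
def tri(f1,p1,f2,p2):
    c1,d1=ray(f1,p1);c2,d2=ray(f2,p2)
    t=np.linalg.lstsq(np.c_[d1,-d2],c2-c1,rcond=None)[0]
    a,b=c1+t[0]*d1,c2+t[1]*d2;return (a+b)/2,np.linalg.norm(a-b)
def proj(f,p):
    return cv2.projectPoints(np.array(p,float).reshape(-1,3),f["rvec"],f["tvec"],np.array([[f["fx"],0,f["cx"]],[0,f["fy"],f["cy"]],[0,0,1]]),None)[0].reshape(-1,2)
E
python3 - <<'E'
from h import *
d=pickle.load(open("f0.pkl","rb"))
def crop(n,x0,y0,w,h,k):
    im=d[n]["frame"][y0:y0+h,x0:x0+w,::-1]
    cv2.imwrite(f"pics/{n}crop.png",cv2.resize(im,None,fx=k,fy=k,interpolation=cv2.INTER_CUBIC))
crop("side",130,50,160,120*5//4,4);crop("top",130,130,160,120,5)
T,S=d["top"],d["side"]
for n in d:
    f=d[n];im=f["frame"].astype(int);r,g,b=im[...,0],im[...,1],im[...,2]
    for nm,m in(("red",(r>140)&(g<60)&(b<60)),("blue",(b>r+50)&(b>g+40)),("yel",(r>180)&(g>170)&(b<60))):
        k,l,st,c=cv2.connectedComponentsWithStats(m.astype(np.uint8))
        for i in range(1,k):
            if st[i,4]>25: print(n,nm,st[i],c[i].round(1),cv2.boxPoints(cv2.minAreaRect(np.argwhere(l==i)[:,::-1].astype(np.float32))).round(1).tolist())
E
```

```text
side red [232  74  23  15  30] [242.8  81. ] [[231.8000030517578, 74.19999694824219], [232.3000030517578, 73.5], [254.0, 88.0], [253.5, 88.69999694824219]]
side blue [155  94  52  29 147] [180.5 107.5] [[154.1999969482422, 120.5], [205.0, 92.19999694824219], [206.39999389648438, 94.80000305175781], [155.60000610351562, 123.0]]
side yel [323 202  18  15 190] [331.7 209.3] [[323.0, 202.0], [340.0, 202.0], [340.0, 216.0], [323.0, 216.0]]
top red [176 145  35   7  58] [193.1 148.4] [[175.89999389648438, 150.10000610351562], [210.0, 145.0], [210.1999969482422, 146.60000610351562], [176.10000610351562, 151.6999969482422]]
top blue [150 170  11  66 201] [155.  202.4] [[149.39999389648438, 170.10000610351562], [152.5, 169.6999969482422], [160.60000610351562, 234.89999389648438], [157.5, 235.3000030517578]]
```

View pics/sidecrop.png

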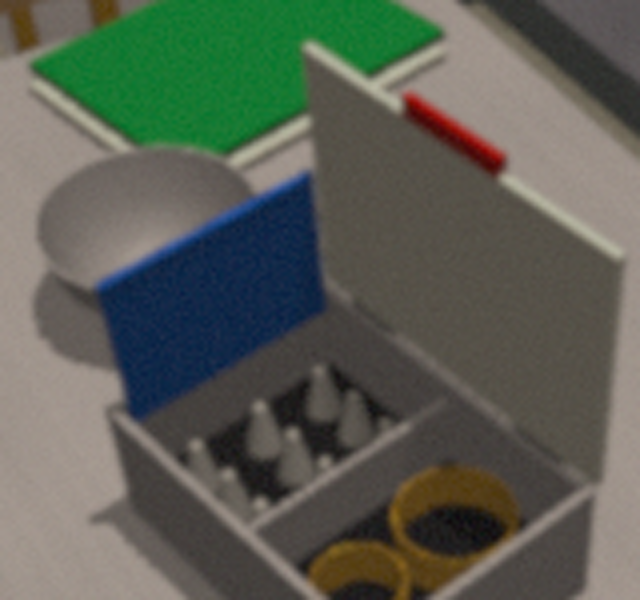

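View pics/topcrop.png

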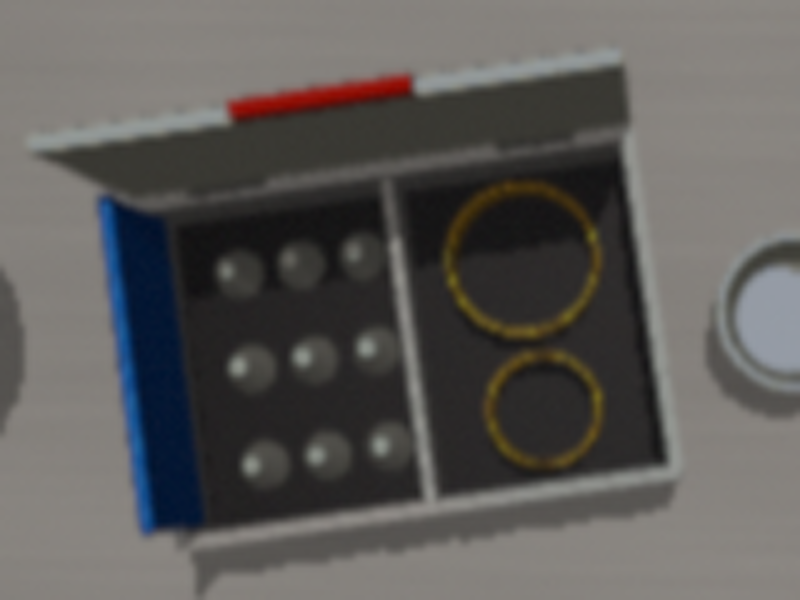

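Side crop: flap free edge runs (100,288)–(312,178), cover edge (308,45)–(625,262), rim front-left (113,408), rim far-right (595,488). Top crop: flap edge (103,200)–(147,532), cover edge (30,143)–(620,58), rim front-left (190,545), front-right (680,475), far-right (632,130).

```bash
python3 - <<'E'
from h import *
d=pickle.load(open("f0.pkl","rb"));T,S=d["top"],d["side"]
np.set_printoptions(precision=4,suppress=True)
t=lambda x,y:(x/5+130-.4,y/5+130-.4)
s=lambda x,y:(x/4+130-.4,y/4+50-.4)
for n,a,b in(("flapFar",t(103,200),s(312,178)),("flapNear",t(147,532),s(100,288)),("covL",t(30,143),s(308,45)),("covR",t(620,58),s(624,262)),("rimFL",t(190,545),s(113,408)),("rimFarR",t(632,130),s(592,490))):
    print(n,*tri(T,a,S,b))
FL=plane(T,t(190,545),.1);FR=plane(T,t(680,475),.1);BR=plane(T,t(632,130),.1)
print(FL,FR,BR,np.linalg.norm(FL-FR),np.linalg.norm(BR-FR))
yv=FL-FR;xv=BR-FR;print("yaw",np.arctan2(-yv[0],yv[1]),np.arctan2(xv[1],xv[0]))
C=(FL+BR)/2;print("centre",C)
for n,p,z in(("bowl",(99,195),.075),("tub",(288,193),.065),("jarcap",(314,140),.085)):print(n,plane(T,p,z))
E
```

```text
flapFar [0.5906 0.2661 0.1923] 0.002735828768954784
flapNear [0.4353 0.2386 0.1955] 0.0008130456174269898
covL [0.604  0.2772 0.2759] 0.0004740781135177753
covR [0.6484 0.0227 0.2716] 0.0021966220870068133
rimFL [0.4249 0.2393 0.1008] 0.0002337485983409228
rimFarR [0.6418 0.0212 0.0973] 0.0008576297108110267
[0.4248 0.2395 0.1   ] [ 0.4669 -0.0078  0.1   ] [0.6418 0.0209 0.1   ] 0.2509309475528 0.17725841051826924
yaw 0.168463922985887 0.1628937631719855
centre [0.5333 0.1302 0.1   ]
bowl [0.5322 0.4306 0.075 ]
tub [ 0.5503 -0.0645  0.065 ]
jarcap [ 0.6879 -0.1276  0.085 ]
```

Geometry agrees with the given sizes: yaw is about 0.17, the case centre is near (0.533, 0.130), and flap and cover are both near upright. I'll close the fingers and move to the outer side of the flap.

Call:
{"name": "servo_tool", "arguments": {
  "increments": [
    {"dp": [28,-22,0],"fingers": 0},
    {"dp": [28,-22,0],"fingers": 0},
    {"dp": [28,-22,0],"fingers": 0},
    {"dp": [28,-22,0],"fingers": 0},
    {"dp": [28,-22,0],"fingers": 0}
  ]
}}

```text
validation failed for argument at $.in...
```

Call:
{"name": "servo_tool", "arguments": {
  "increments": [
    {"dp": [28,-22,0],"fingers": 0},
    {"dp": [28,-22,0],"fingers": 0},
    {"dp": [28,-22,0],"fingers": 0},
    {"dp": [28,-22,0],"fingers": 0},
    {"dp": [28,-22,0],"fingers": 0}
  ]
}}

```text
validation failed for argument at $.in...
```

Call:
{"name": "servo_tool", "arguments": {
  "increments": [
    {"angular": [0,0,0],"dp": [28,-22,0],"fingers": 0},
    {"angular": [0,0,0],"dp": [28,-22,0],"fingers": 0},
    {"angular": [0,0,0],"dp": [28,-22,0],"fingers": 0},
    {"angular": [0,0,0],"dp": [28,-22,0],"fingers": 0},
    {"angular": [0,0,0],"dp": [28,-22,0],"fingers": 0}
  ]
}}

```text
time_s: 0.52
position: [0.2984, 0.4417, 0.2309]
ee_rot: [-0.0, 0.138, 0.99, -0.0]
force: [0.3, -0.2, 0.1]
opening: 0.0255
gripper_force: 0.0
```

Call:
{"name": "servo_tool", "arguments": {
  "increments": [
    {"angular": [0,0,0],"dp": [28,-22,0],"fingers": 0},
    {"angular": [0,0,0],"dp": [28,-22,0],"fingers": 0},
    {"angular": [0,0,0],"dp": [28,-22,0],"fingers": 0},
    {"angular": [0,0,0],"dp": [28,-22,0],"fingers": 0},
    {"angular": [0,0,0],"dp": [28,-22,0],"fingers": 0}
  ]
}}

```text
time_s: 0.93
position: [0.4386, 0.3315, 0.231]
ee_rot: [-0.0, 0.138, 0.99, -0.0]
force: [0.1, 1.2, 0.3]
opening: -0.0004
gripper_force: 0.0
```

Call:
{"name": "servo_tool", "arguments": {
  "increments": [
    {"angular": [0,0,0],"dp": [28,-20,0],"fingers": 0},
    {"angular": [0,0,0],"dp": [28,-20,0],"fingers": 0},
    {"angular": [0,0,0],"dp": [0,0,-20],"fingers": 0},
    {"angular": [0,0,0],"dp": [0,0,-20],"fingers": 0},
    {"angular": [0,0,0],"dp": [0,0,-15],"fingers": 0}
  ]
}}

```text
time_s: 1.35
position: [0.4937, 0.2919, 0.1745]
ee_rot: [-0.001, 0.139, 0.99, -0.001]
force: [0.3, 0.3, -0.2]
opening: -0.0001
gripper_force: 0.0
```

```bash
python3 - <<'E'
from h import *
from rig import *
s=sense();print(s["position"],s["force"],s["opening"])
np.set_printoptions(precision=1,suppress=True)
a=.17;C=np.array([.533,.130]);ex=np.array([np.cos(a),np.sin(a)]);ey=np.array([-ex[1],ex[0]])
q=s["position"][:2]-C;print("case xy",q@ex,q@ey)
def path(r0,r1,x,hy,axis):pass
# flap: bottom corner of finger (15 mm ahead) on upper face, r=85; cover r=150
print("flap -> TCP (case y,z), world")
for th in np.radians([85,75,65,55,45,35,25,15,8,3,0]):
    r=85;y=118-r*np.cos(th)+2.5*np.sin(th)+14;z=88+r*np.sin(th)+2.5*np.cos(th)
    print(round(np.degrees(th)),round(y,1),round(z,1),(C*1000-10*ex+y*ey))
print("cover")
for th in np.radians([95,85,75,65,55,45,35,25,15,8,3,0]):
    r=150;x=90-r*np.cos(th)+8*np.sin(th)+14;z=100.5+r*np.sin(th)+8*np.cos(th)
    print(round(np.degrees(th)),round(x,1),round(z,1),(C*1000+x*ex))
f=grab_frame("side");cv2.imwrite("pics/side1.png",cv2.resize(f["frame"][40:240,100:350,::-1],None,fx=3,fy=3))
E
```

```text
[0.49369435 0.29187989 0.17446315] [ 0.25156878  0.31291402 -0.18710876] -0.0001236902999806296
case xy -0.011351826039830088 0.16619617900700642
flap -> TCP (case y,z), world
85 127.1 172.9 [501.6 253.6]
75 112.4 170.8 [504.1 239.1]
65 98.3 166.1 [506.5 225.2]
55 85.3 159.1 [508.7 212.4]
45 73.7 149.9 [510.7 200.9]
35 63.8 138.8 [512.3 191.2]
25 56.0 126.2 [513.7 183.5]
15 50.5 112.4 [514.6 178.1]
8 48.2 102.3 [515.  175.8]
3 47.2 94.9 [515.2 174.9]
0 47.0 90.5 [515.2 174.6]
cover
95 125.0 249.2 [656.2 151.2]
85 98.9 250.6 [630.5 146.7]
75 72.9 247.5 [604.9 142.3]
65 47.9 239.8 [580.2 138.1]
55 24.5 228.0 [557.2 134.1]
45 3.6 212.2 [536.5 130.6]
35 -14.3 193.1 [518.9 127.6]
25 -28.6 171.1 [504.8 125.2]
15 -38.8 147.1 [494.7 123.4]
8 -43.4 129.3 [490.2 122.7]
3 -45.4 116.3 [488.3 122.3]
0 -46.0 108.5 [487.7 122.2]
```

View pics/side1.png

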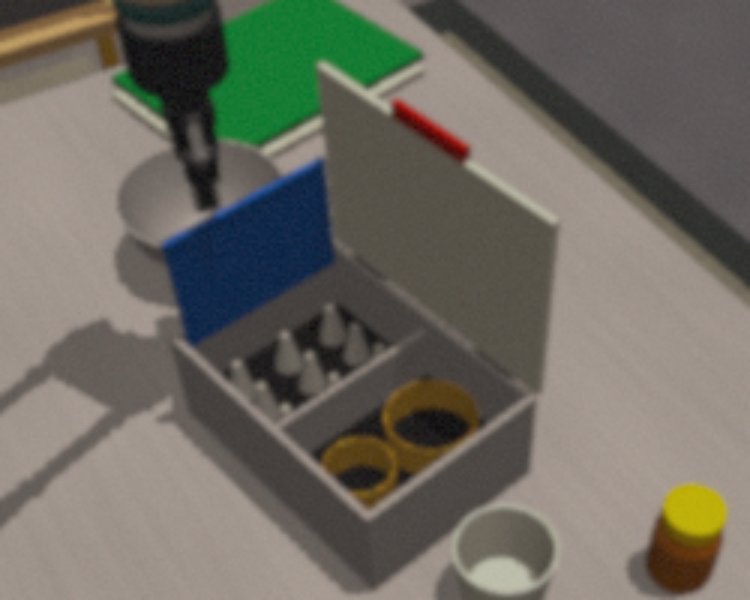

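The shut fingers are behind the flap, with the tip at (207,205), well clear of the bowl rim. Next I push the flap along its arc.

Call:
{"name": "servo_tool", "arguments": {
  "increments": [
    {"angular": [0,0,0],"dp": [2,-12,0],"fingers": 0},
    {"angular": [0,0,0],"dp": [2,-12,0],"fingers": 0},
    {"angular": [0,0,0],"dp": [2,-10,0],"fingers": 0},
    {"angular": [0,0,0],"dp": [2,-10,-1],"fingers": 0},
    {"angular": [0,0,0],"dp": [1,-8,-2],"fingers": 0}
  ]
}}

```text
time_s: 1.82
position: [0.5036, 0.2399, 0.1746]
ee_rot: [0.001, 0.139, 0.99, 0.001]
force: [0.8, 1.6, 1.3]
opening: -0.0001
gripper_force: 0.6
```

Call:
{"name": "servo_tool", "arguments": {
  "increments": [
    {"angular": [0,0,0],"dp": [2,-8,-3],"fingers": 0},
    {"angular": [0,0,0],"dp": [1,-7,-3],"fingers": 0},
    {"angular": [0,0,0],"dp": [1,-7,-4],"fingers": 0},
    {"angular": [0,0,0],"dp": [1,-6,-5],"fingers": 0},
    {"angular": [0,0,0],"dp": [1,-6,-5],"fingers": 0}
  ]
}}

```text
time_s: 2.23
position: [0.5089, 0.2063, 0.1529]
ee_rot: [0.0, 0.138, 0.99, 0.0]
force: [-0.1, 0.9, 1.1]
opening: 0.0004
gripper_force: 0.6
```

Call:
{"name": "servo_tool", "arguments": {
  "increments": [
    {"angular": [0,0,0],"dp": [1,-5,-5],"fingers": 0},
    {"angular": [0,0,0],"dp": [1,-5,-5],"fingers": 0},
    {"angular": [0,0,0],"dp": [1,-4,-6],"fingers": 0},
    {"angular": [0,0,0],"dp": [1,-4,-6],"fingers": 0},
    {"angular": [0,0,0],"dp": [0,-3,-7],"fingers": 0}
  ]
}}

```text
time_s: 2.65
position: [0.513, 0.1855, 0.1237]
ee_rot: [0.0, 0.138, 0.99, -0.0]
force: [0.6, 0.3, 0.3]
opening: -0.0002
gripper_force: 0.5
```

Call:
{"name": "servo_tool", "arguments": {
  "increments": [
    {"angular": [0,0,0],"dp": [1,-2,-7],"fingers": 0},
    {"angular": [0,0,0],"dp": [0,-2,-7],"fingers": 0},
    {"angular": [0,0,0],"dp": [0,-1,-7],"fingers": 0},
    {"angular": [0,0,0],"dp": [0,0,-4],"fingers": 0},
    {"angular": [0,0,0],"dp": [0,0,-3],"fingers": 0}
  ]
}}

```text
time_s: 3.07
position: [0.5133, 0.1809, 0.0955]
ee_rot: [-0.001, 0.138, 0.99, -0.0]
force: [0.6, -0.5, 1.3]
opening: 0.0004
gripper_force: 0.4
```

Call:
{"name": "servo_tool", "arguments": {
  "increments": [
    {"angular": [0,0,0],"dp": [0,0,-2],"fingers": 0},
    {"angular": [0,0,0],"dp": [0,0,-2],"fingers": 0},
    {"angular": [0,0,0],"dp": [0,0,-2],"fingers": 0},
    {"angular": [0,0,0],"dp": [0,0,-1],"fingers": 0},
    {"angular": [0,0,0],"dp": [0,0,0],"fingers": 0}
  ]
}}

```text
time_s: 3.48
position: [0.5137, 0.1812, 0.0905]
ee_rot: [0.0, 0.138, 0.99, 0.0]
force: [-1.9, -1.1, 6.7]
opening: -0.0001
gripper_force: 3.6
```

The tip is on the stop (z = 90.5 mm, 6.7 N). Now I lift above the cover and check.

Call:
{"name": "servo_tool", "arguments": {
  "increments": [
    {"angular": [0,0,0],"dp": [0,0,10],"fingers": 0},
    {"angular": [0,0,0],"dp": [0,0,40],"fingers": 0},
    {"angular": [0,0,0],"dp": [0,0,40],"fingers": 0},
    {"angular": [0,0,0],"dp": [0,0,40],"fingers": 0},
    {"angular": [0,0,0],"dp": [0,0,40],"fingers": 0}
  ]
}}

```text
time_s: 3.9
position: [0.5134, 0.1811, 0.2617]
ee_rot: [0.0, 0.138, 0.99, 0.0]
force: [0.9, 0.5, 0.3]
opening: 0.0002
gripper_force: 0.0
```

Call:
{"name": "servo_tool", "arguments": {
  "increments": [
    {"angular": [0,0,0],"dp": [0,0,40],"fingers": 0},
    {"angular": [0,0,0],"dp": [0,0,37],"fingers": 0},
    {"angular": [0,0,0],"dp": [0,0,10],"fingers": 0},
    {"angular": [0,0,0],"dp": [0,0,0],"fingers": 0}
  ]
}}

```text
time_s: 4.23
position: [0.5152, 0.1815, 0.3508]
ee_rot: [0.004, 0.138, 0.99, 0.002]
force: [0.7, 0.9, 0.2]
opening: -0.0002
gripper_force: 0.0
```

```bash
python3 - <<'E'
from h import *
from rig import *
s=sense();print(s["position"],s["force"],s["qpos"])
f=grab_frame("side");cv2.imwrite("pics/side2.png",cv2.resize(f["frame"][40:240,100:350,::-1],None,fx=3,fy=3))
E
```

```text
[0.51523697 0.18149674 0.35077461] [0.7299772  0.93391663 0.1631048 ] [ 2.11097315e-01  1.83755245e-01  1.34025398e+00  2.98305050e-04
  1.60851776e+00 -1.08207838e+00]
```

View pics/side2.png

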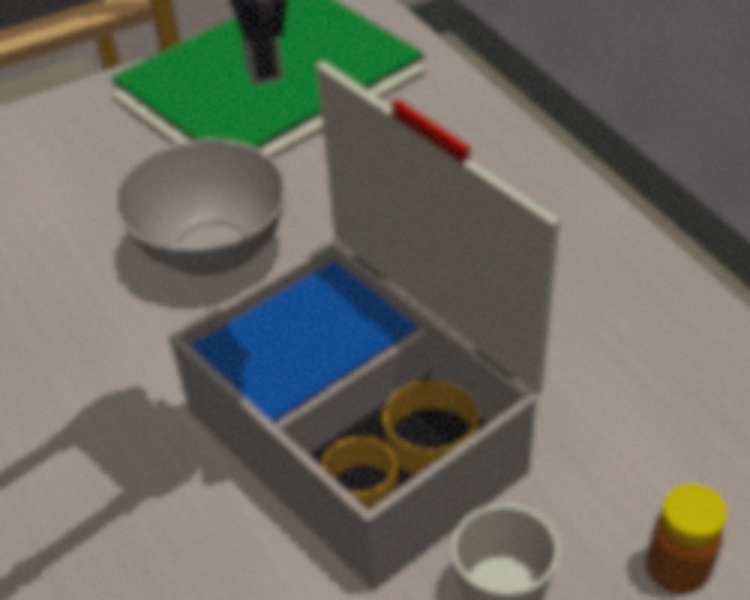

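The flap lies flat, cover still upright, case and bystanders unchanged. I'll go over the cover and down behind it.

Call:
{"name": "servo_tool", "arguments": {
  "increments": [
    {"angular": [0,0,0],"dp": [32,-6,0],"fingers": 0},
    {"angular": [0,0,0],"dp": [32,-6,0],"fingers": 0},
    {"angular": [0,0,0],"dp": [32,-6,0],"fingers": 0},
    {"angular": [0,0,0],"dp": [32,-6,0],"fingers": 0},
    {"angular": [0,0,0],"dp": [32,-5,0],"fingers": 0}
  ]
}}

```text
time_s: 4.7
position: [0.6741, 0.1514, 0.3429]
ee_rot: [-0.003, 0.138, 0.99, -0.001]
force: [-1.2, 1.1, 0.8]
opening: -0.0002
gripper_force: 0.0
```

Call:
{"name": "servo_tool", "arguments": {
  "increments": [
    {"angular": [0,0,0],"dp": [0,0,-5],"fingers": 0},
    {"angular": [0,0,0],"dp": [0,0,-24],"fingers": 0},
    {"angular": [0,0,0],"dp": [0,0,-24],"fingers": 0},
    {"angular": [0,0,0],"dp": [0,0,-24],"fingers": 0},
    {"angular": [0,0,0],"dp": [0,0,-23],"fingers": 0}
  ]
}}

```text
time_s: 5.12
position: [0.6718, 0.1519, 0.2419]
ee_rot: [-0.003, 0.138, 0.99, -0.001]
force: [-0.1, -0.4, 0.3]
opening: -0.0003
gripper_force: 0.0
```

Call:
{"name": "servo_tool", "arguments": {
  "increments": [
    {"angular": [0,0,0],"dp": [-10,0,0],"fingers": 0},
    {"angular": [0,0,0],"dp": [-9,-1,0],"fingers": 0},
    {"angular": [0,0,0],"dp": [-9,-2,0],"fingers": 0},
    {"angular": [0,0,0],"dp": [-12,-2,0],"fingers": 0},
    {"angular": [0,0,0],"dp": [-12,-2,-1],"fingers": 0}
  ]
}}

```text
time_s: 5.53
position: [0.6217, 0.145, 0.2464]
ee_rot: [0.002, 0.138, 0.99, 0.0]
force: [-1.3, 0.2, 9.1]
opening: 0.0002
gripper_force: 0.6
```

Call:
{"name": "servo_tool", "arguments": {
  "increments": [
    {"angular": [0,0,0],"dp": [-10,-2,-2],"fingers": 0},
    {"angular": [0,0,0],"dp": [-10,-2,-2],"fingers": 0},
    {"angular": [0,0,0],"dp": [-9,-1,-3],"fingers": 0},
    {"angular": [0,0,0],"dp": [-9,-2,-3],"fingers": 0},
    {"angular": [0,0,0],"dp": [-9,-1,-4],"fingers": 0}
  ]
}}

```text
time_s: 5.95
position: [0.575, 0.137, 0.2332]
ee_rot: [0.003, 0.138, 0.99, 0.001]
force: [1.8, -0.0, 3.1]
opening: 0.0004
gripper_force: 1.3
```

```bash
python3 - <<'E'
from h import *
from rig import *
s=sense();print(s["position"],s["force"])
f=grab_frame("side");cv2.imwrite("pics/side3.png",cv2.resize(f["frame"][40:240,100:350,::-1],None,fx=3,fy=3))
E
```

```text
[0.5750221  0.13697134 0.23318364] [ 1.78102789e+00 -5.90845237e-04  3.10526711e+00]
```

View pics/side3.png

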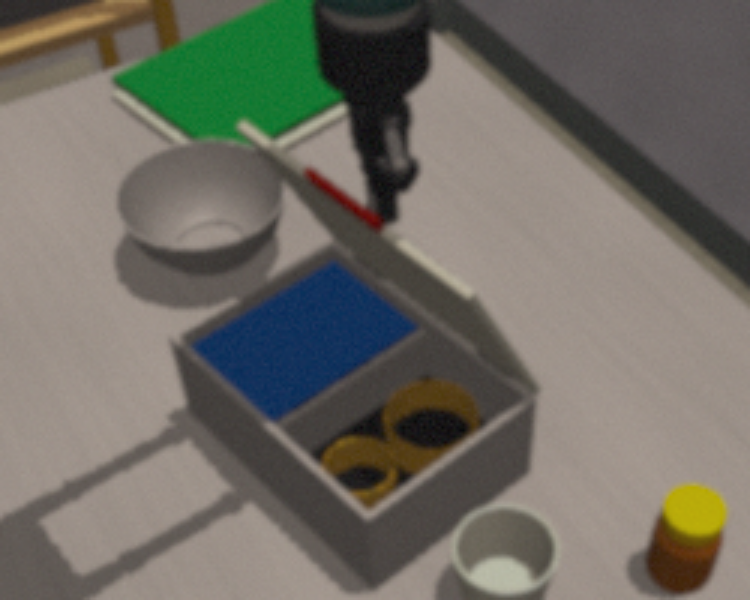

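The cover is about 60° open and follows the fingertips at (385,215); the case has not moved. Continuing along the arc.

Call:
{"name": "servo_tool", "arguments": {
  "increments": [
    {"angular": [0,0,0],"dp": [-9,-1,-5],"fingers": 0},
    {"angular": [0,0,0],"dp": [-8,-2,-5],"fingers": 0},
    {"angular": [0,0,0],"dp": [-8,-1,-6],"fingers": 0},
    {"angular": [0,0,0],"dp": [-7,-1,-7],"fingers": 0},
    {"angular": [0,0,0],"dp": [-7,-1,-7],"fingers": 0}
  ]
}}

```text
time_s: 6.42
position: [0.5357, 0.1308, 0.2024]
ee_rot: [0.001, 0.138, 0.99, 0.0]
force: [0.2, -1.2, 2.2]
opening: -0.0
gripper_force: 1.1
```

Call:
{"name": "servo_tool", "arguments": {
  "increments": [
    {"angular": [0,0,0],"dp": [-6,-1,-7],"fingers": 0},
    {"angular": [0,0,0],"dp": [-6,-1,-8],"fingers": 0},
    {"angular": [0,0,0],"dp": [-5,-1,-8],"fingers": 0},
    {"angular": [0,0,0],"dp": [-5,-1,-9],"fingers": 0},
    {"angular": [0,0,0],"dp": [-4,-1,-9],"fingers": 0}
  ]
}}

```text
time_s: 6.83
position: [0.509, 0.126, 0.1598]
ee_rot: [-0.0, 0.138, 0.99, 0.0]
force: [0.1, 0.7, 1.7]
opening: 0.0001
gripper_force: 0.9
```

Call:
{"name": "servo_tool", "arguments": {
  "increments": [
    {"angular": [0,0,0],"dp": [-3,-1,-9],"fingers": 0},
    {"angular": [0,0,0],"dp": [-3,0,-9],"fingers": 0},
    {"angular": [0,0,0],"dp": [-2,0,-8],"fingers": 0},
    {"angular": [0,0,0],"dp": [-1,0,-8],"fingers": 0},
    {"angular": [0,0,0],"dp": [-1,0,-7],"fingers": 0}
  ]
}}

```text
time_s: 7.25
position: [0.4993, 0.1249, 0.1182]
ee_rot: [-0.0, 0.138, 0.99, -0.0]
force: [-1.0, -0.4, 1.8]
opening: -0.0003
gripper_force: 0.8
```

Call:
{"name": "servo_tool", "arguments": {
  "increments": [
    {"angular": [0,0,0],"dp": [0,0,-3],"fingers": 0},
    {"angular": [0,0,0],"dp": [0,0,-2],"fingers": 0},
    {"angular": [0,0,0],"dp": [0,0,-2],"fingers": 0},
    {"angular": [0,0,0],"dp": [0,0,-2],"fingers": 0},
    {"angular": [0,0,0],"dp": [0,0,0],"fingers": 0}
  ]
}}

```text
time_s: 7.67
position: [0.5, 0.1251, 0.1102]
ee_rot: [0.0, 0.138, 0.99, 0.0]
force: [-0.3, 0.0, -0.1]
opening: -0.0001
gripper_force: 0.0
```

Call:
{"name": "servo_tool", "arguments": {
  "increments": [
    {"angular": [0,0,0],"dp": [0,0,-1],"fingers": 0},
    {"angular": [0,0,0],"dp": [0,0,-1],"fingers": 0},
    {"angular": [0,0,0],"dp": [0,0,-1],"fingers": 0},
    {"angular": [0,0,0],"dp": [0,0,-1],"fingers": 0},
    {"angular": [0,0,0],"dp": [0,0,0],"fingers": 0}
  ]
}}

```text
time_s: 8.08
position: [0.5001, 0.1251, 0.1084]
ee_rot: [0.001, 0.138, 0.99, 0.0]
force: [-4.0, -0.1, 13.7]
opening: 0.0004
gripper_force: 6.8
```

The cover is on its stop (z = 108.4 mm, 13.7 N). Lifting clear and checking.

Call:
{"name": "servo_tool", "arguments": {
  "increments": [
    {"angular": [0,0,0],"dp": [0,0,5],"fingers": 0},
    {"angular": [0,0,0],"dp": [0,0,35],"fingers": 0},
    {"angular": [0,0,0],"dp": [0,0,40],"fingers": 0},
    {"angular": [0,0,0],"dp": [-20,0,35],"fingers": 0},
    {"angular": [0,0,0],"dp": [-20,0,20],"fingers": 0}
  ]
}}

```text
time_s: 8.5
position: [0.4619, 0.1252, 0.2452]
ee_rot: [0.003, 0.139, 0.99, 0.001]
force: [-0.1, -0.3, 0.2]
opening: -0.0002
gripper_force: 0.0
```

Call:
{"name": "servo_tool", "arguments": {
  "increments": [
    {"angular": [0,0,0],"dp": [-20,0,10],"fingers": 0},
    {"angular": [0,0,0],"dp": [0,0,0],"fingers": 0},
    {"angular": [0,0,0],"dp": [0,0,0],"fingers": 0}
  ]
}}

```text
time_s: 8.75
position: [0.4396, 0.1251, 0.2522]
ee_rot: [0.001, 0.138, 0.99, 0.0]
force: [0.5, -0.5, -0.8]
opening: -0.0001
gripper_force: 0.0
```

```bash
python3 - <<'E'
from h import *
from rig import *
s=sense();print(s["position"],s["force"])
f=grab_frame("side");cv2.imwrite("pics/side4.png",cv2.resize(f["frame"][40:240,100:350,::-1],None,fx=3,fy=3))
E
```

```text
[0.43964014 0.12509439 0.25221915] [ 0.4632163  -0.53319343 -0.82457036]
```

View pics/side4.png

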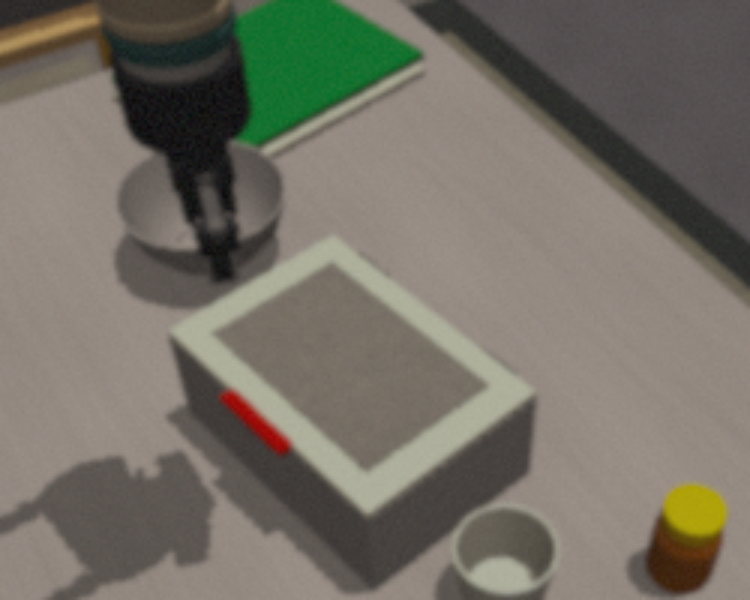

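The cover is shut flush with the tab at (255,422), the case and bystanders are in place, and the gripper is clear.

```bash
python3 -c "
from rig import *
print(job_done())"
```

```text
the job is handed in; nothing more can be done
None
```

The flap is folded down and the cover is shut over it. In the last picture the case, bowl, jar and tub look unmoved and the arm is clear; the job was handed in at about 9 s, and no verdict was returned.

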